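# Stand the slumped dosing bottles back up

## Robot

A 6-joint arm with a two-finger parallel gripper is mounted at the origin on the work surface. World frame = base frame: x ahead of the robot, y to its left, z up, the work surface at z = 0. Lengths are in m, angles in rad, forces in N, time in s.
With the tool pointing down it reaches from about 0.25 to 0.775 m from the base axis. Payload 4 kg.
Tool frame: the origin (TCP) lies at the centre of the arm's flange, where the gripper is bolted on; the fingertips stand ahead of it and the grasp point (between the pads) lies 180 mm ahead of it (robot.tcp_to_tips is the z of the fingertips in the tool frame, in m); z points along the fingers, y is the direction in which the jaws open and shut (so a half turn about z gives the same grasp; the last joint's range is limited). The gripper opens to 94 mm and grips with 3 to 60 N. Pads are 16 mm wide; open, the fingers measure 119 mm over their backs; the gripper's body (75 mm by 177 mm) begins 78 mm behind the grasp point.
Start: joints at [1.116, 0.087, 1.371, -0, 1.684, -0.103], TCP at [0.19, 0.516, 0.405] pointing down, gripper open.
Joint ranges: [-3.1, 3.1], [-0.76, 2.03], [0.27, 2.55], [-1.08, 4.22], [0.17, 2.65], [-2.57, 2.57]. Speed limits (rad/s): [2.79, 2.79, 3.14, 3.14, 3.14, 3.14].

## Interface

Orientations are given as [roll, pitch, yaw] about the fixed x, y, z axes, in that order (R = Rz(yaw) Ry(pitch) Rx(roll)).
In Python, from bench import robot gives the robot as it stands.
- The arm moves only by the tool move_arm, never from a script. Its argument "increments" is a list that holds one entry, the list of rows, each a list of 7 numbers: the opening, from 0 (shut) to 1 (fully open), then the shift along the tool's x, y, z as a fraction of full scale, then the turn, a rotation vector about the tool's x, y, z as a fraction of full scale. In form: [[[jaw, dx, dy, dz, rx, ry, rz], ...]]. A call has 1 to 8 rows; each row is the pose to reach, as a shift and turn from the pose commanded when the call began, along the tool's axes at that moment; what a row does not reach only later rows make up. Full scale, the value 1, is 0.1 m for a shift and pi/2 rad for a turn. A row lasts 1/12 s, in which the tool goes at most 41.7 mm and 7.16 degrees, less where a joint would pass 70% of its speed; a pose out of reach is approached as far as the arm can. A call with a number of a shift or a turn outside -1 to 1 is refused whole. A call with a gripper value outside its range is refused whole. The fingers move at their own pace and stop on an object; the grip force is fixed at half the most. Time passes only in rows, so rows that repeat a pose let the fingers close. It gives the time, the measured TCP pose, the force and the opening at its end, in the units of the state.
- robot.get_obs(): the state, without advancing time (a new reading comes with each control period).
- robot.snapshot(name): name is "scene" or "top" or "wrist"; returns (picture, depth): 420x560x3 uint8, red, green, blue; 420x560 float32, m along the optical axis (not along the pixel's ray), 0 where there is no reading.
- robot.camera_params(name): a dict with "mtx" (3x3 intrinsics, pixels), "R" (3x3) and "t" (3): a world point X has camera coordinates R X + t. Camera axes: x right, y down, z forward; pixel columns grow to the right and rows downward; lengths in m; the calibration is good to about 2 mm. A picture is of the moment at which its call begins: read the wrist's pose just before it. camera_params takes no time and is no camera call; for the wrist camera it gives the pose at the moment of the call.
- robot.close_job(): hands the job in, once; it reports no verdict.
The state is a dict: "time": time; "joint_positions": joint angles; "qvel": joint speeds; "joint_torque": joint torques, N m; "tool_pos": TCP position; "ee_rot": TCP orientation; "wrist_force": force on the tool from outside, world axes, zero at the start; "wrist_torque": the same for the moment, N m; "width": finger opening in m.
Only numpy, scipy, OpenCV 4.12 (cv2) and the standard library are available. Lean on these libraries where they do the work, as an engineer would, in place of code of your own. Each camera call takes 0.05 s, during which the arm holds its last target.

## Task

Two flat dosing bottles, the wide one with two necks and the slimmer one with a single cap, have slumped back against the storage tub. Push each of them up from behind with the fingers until both stand upright and steady on the bench, each about where its foot is now. Only push, gently: do not grip them, lift them off the bench or let them topple, and leave all the other things where they are.

Things in the scene. Friction and masses are not known exactly. Their poses are not given: they have to be found in the camera images.
- twin: Wide flat white bottle, two necks: body 105 wide, 60 thick, 150 high, 235 mm with caps; 0.4 to 0.8 kg. Origin: middle of its lower BACK edge, which it pivots on; z up the bottle, y along its width, x out of its back, so it fills x -60 to 0, z 0 to 235. Leans back 0.52 rad at the start: that edge on the bench 58 mm in front of the tub's rim, back on the rim, top over the tub. Within 0.3 rad of upright it drops onto its base and rocks for 1 to 3 s.
- twin_caps (a point): Point half-way between the tops of its two caps, 235 mm above its base and 30 mm in front of the plane of its back. The caps are 38 mm across and 30 mm high, their axes 28 mm either side of this point along the width (18 mm between them), so their backs stand 11 mm in front of the plane of the bottle's back.
- slim: Slimmer flat white bottle, one middle cap: body 88 wide, 46 thick, 142 high, 195 mm with cap; 0.2 to 0.5 kg. Origin: middle of its lower BACK edge, which it pivots on; z up the bottle, y along its width, x out of its back, so it fills x -46 to 0, z 0 to 195. Leans back 0.52 rad at the start: that edge on the bench 58 mm in front of the tub's rim, back on the rim, top over the tub. Within 0.25 rad of upright it drops onto its base and rocks for 1 to 3 s.
- slim_cap (a point): Middle of the top of its cap, 195 mm above its base and 23 mm in front of the plane of its back. The cap is 32 mm across and 27 mm high, its back 7 mm in front of the plane of the bottle's back.
- tub: Open translucent storage tub, fixed: 200 mm deep, 400 mm long, rim 100 mm high; origin at the middle of its underside, x from front to back, y along its length. The two bottles lean side by side on the front (-x) rim, about 105 mm either side of its middle, either one on either side. Nothing inside it is higher than 65 mm.
- dropper: Bystander: small round white bottle with a cap, 32 mm across, 85 mm high, standing between the two slumped bottles; origin at the middle of its underside.
- round_bottle: Bystander: round white bottle with a cap, 72 mm across, 175 mm high, standing at one end of the front of the tub; origin at the middle of its underside.
- lidded_tub: Bystander: low round tub with its lid on, 90 mm across, 62 mm high, standing at the other end; origin at the middle of its underside.
- cup: Bystander: small open measuring cup, 60 mm across, 60 mm high, standing beside the slumped bottle on one side; origin at the middle of its underside.
- tweezers: Bystander: steel tweezers, 150 mm long, lying beside the slumped bottle on the other side; origin at their middle.
- syringe: Bystander: plastic dosing syringe, 127 mm long, lying inside the storage tub; origin at its middle.
- vial_jar: Bystander: small capped jar, 42 mm across, 59 mm high, standing inside the storage tub; origin at the middle of its underside.
Mind the look-alikes: they are no part of the job. Leave any orange or turquoise look-alike of the twin alone.

How it is judged:
By the outcome, as a careful person would: the job done as asked, in the order asked, and still so for the second after the job is handed in, with the robot touching nothing.
It also fails if it takes over 54 s, if anything falls off the work surface, if the arm or the gripper's body presses on something with over 40 N, if the wrist force passes 120 N, or if a joint passes its speed limit or range.

## Working session

There is one attempt and no reset: what is moved stays moved. The work goes in short steps, Python scripts to look and compute and a tool call to move; the robot and the scene stay as the last step left them, time stands still between calls to the robot, and variables do not carry over. Pictures are saved under pics/ and viewed, and the job is handed in when it is done.

Besides the shell and the picture viewer there is one more tool, called after ">>>" by a JSON object that holds its "method" and its "body", one argument or row to a line. move_arm: Moves the arm, as the interface text tells. Its arguments: {"type":"object","properties":{"increments":{"type":"array","items":{"type":"array","items":{"type":"array","items":{"type":"number","minimum":-1,"maximum":1}}}}},"required":["increments"]}

```bash
ls; mkdir -p pics; cat > h.py <<'E'
from bench import robot
import numpy as np, cv2
def snap(n,f):
    p=robot.camera_params(n); im,d=robot.snapshot(n)
    cv2.imwrite(f'pics/{f}.png',im[:,:,::-1]); np.savez(f'{f}.npz',im=im,d=d,K=p['mtx'],R=p['R'],t=p['t']); return im,d,p
def pts(f):
    z=np.load(f'{f}.npz'); d=z['d']; v,u=np.mgrid[0:d.shape[0],0:d.shape[1]]
    K=z['K']; c=np.stack([(u-K[0,2])/K[0,0]*d,(v-K[1,2])/K[1,1]*d,d],-1)
    w=(c-z['t'])@z['R']; w[d==0]=np.nan
    return z['im'],w
E
python3 - <<'E'
from h import *
print(robot.get_obs())
snap('scene','s0'); snap('top','t0')
E
```

```text
pics
{'time': 0.0, 'joint_positions': array([ 1.11590530e+00,  8.79479132e-02,  1.37225957e+00,  9.18226975e-06,
        1.68360100e+00, -1.03098836e-01]), 'qvel': array([-0.00143073, -0.00044546, -0.00103724,  0.00046537, -0.00046128,
        0.00052899]), 'joint_torque': array([-1.88558835e-03, -3.40186644e+01, -3.02423573e+01,  7.16917310e-02,
        3.30421503e-02, -1.78407595e-04]), 'tool_pos': array([0.18947041, 0.51621005, 0.40350488]), 'ee_rot': array([-3.13938953e+00, -2.37121970e-04,  2.78980122e+00]), 'wrist_force': array([-0.09346268,  0.62717517,  1.01537876]), 'wrist_torque': array([ 0.02374355, -0.01594199, -0.00998586]), 'width': 0.09410145162760536}
```

View pics/s0.png

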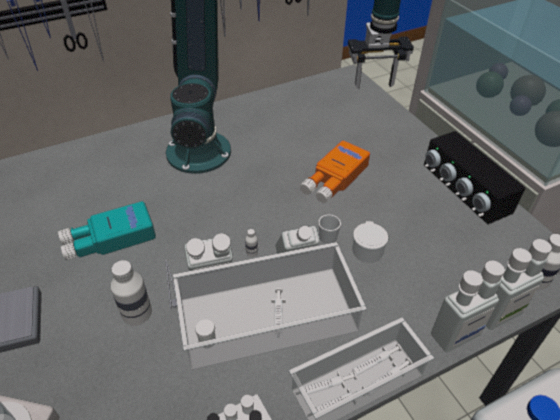

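View pics/t0.png

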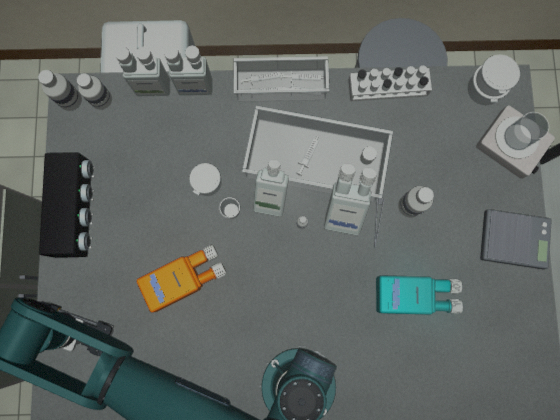

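The top view shows the robot at the bottom. The leaning bottles are the white twin with two caps (347,200) and the slim one with one cap (271,188), both on the near rim of the tub. These could be mistaken for the twin: orange (182,280), turquoise (407,296), and white two-neck bottles in the back row (145,75) and (187,75). Next is a close crop and the measurements.

```bash
python3 - <<'E'
from h import *
im,w=pts('t0')
c=im[95:255,180:450]; cv2.imwrite('pics/crop0.png',cv2.resize(c,None,fx=2.9,fy=2.9,interpolation=cv2.INTER_CUBIC)[:,:,::-1])
np.set_printoptions(precision=4,suppress=True)
print(w[330,300],w[300,300])
for n,(u,v) in dict(rimFL=(243,171),rimFR=(384,197),rimBL=(256,108),rimBR=(391,131),cap1=(348,172),cap2=(368,175),scap=(272,167),dropper=(302,221),cup=(229,208),rb=(425,193),lid=(205,178)).items():
    p=w[v-3:v+4,u-3:u+4].reshape(-1,3); i=np.nanargmax(p[:,2]); print(n,p[i],w[v,u])
E
```

```text
[ 0.1529 -0.011  -0.0007] [ 0.2374 -0.0132  0.0014]
rimFL [0.6004 0.1324 0.1054] [0.5984 0.141  0.1027]
rimFR [ 0.5237 -0.2425  0.1069] [ 0.5348 -0.2724  0.0008]
rimBL [0.7852 0.0961 0.1049] [0.7851 0.1022 0.0975]
rimBR [ 0.7065 -0.2845  0.1031] [ 0.7088 -0.2832  0.0959]
cap1 [ 0.5567 -0.1311  0.2298] [ 0.5608 -0.1372  0.223 ]
cap2 [ 0.5469 -0.1839  0.2331] [ 0.5517 -0.1882  0.2237]
scap [0.5949 0.0663 0.1892] [0.5879 0.0585 0.1839]
dropper [ 0.4607 -0.0244  0.0883] [ 0.4557 -0.0216  0.0841]
cup [0.5126 0.1954 0.0103] [0.5111 0.1904 0.0009]
rb [ 0.5176 -0.3361  0.1826] [ 0.5109 -0.3456  0.1751]
lid [0.5959 0.2518 0.0736] [0.5907 0.2539 0.0581]
```

View pics/crop0.png

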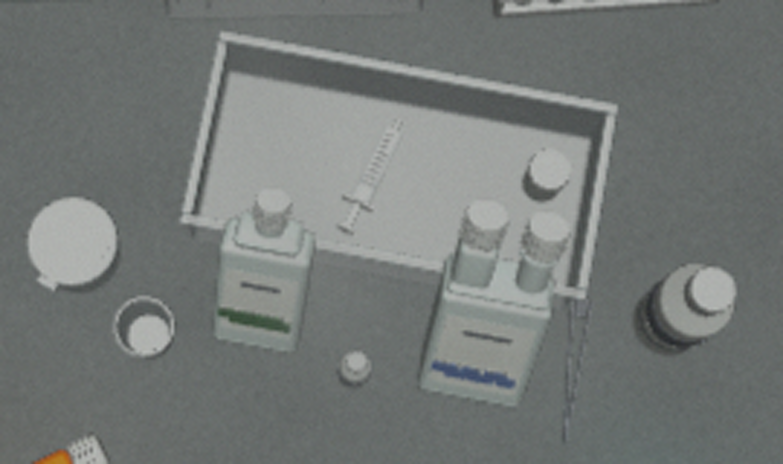

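```bash
python3 - <<'E'
from h import *
from scipy.optimize import least_squares
np.set_printoptions(precision=4,suppress=True)
print('tips',robot.tcp_to_tips)
for f in ['t0','s0']:
  im,w=pts(f); P=w.reshape(-1,3); P=P[np.isfinite(P).all(1)]
  # tub rim fit : points with z .095-.108
  Q=P[(abs(P[:,2]-.1)<.006)&(P[:,0]>.45)&(P[:,0]<.85)&(abs(P[:,1]+.08)<.26)]
  def loc(p,Q): 
    c,s=np.cos(p[2]),np.sin(p[2]); d=Q[:,:2]-p[:2]; return d@np.array([[c,-s],[s,c]])
  def res(p):
    l=loc(p,Q); ax=abs(abs(l[:,0])-.1); ay=abs(abs(l[:,1])-.2)
    ax=np.where(abs(l[:,1])<.2,ax,9); ay=np.where(abs(l[:,0])<.1,ay,9)
    return np.minimum(np.minimum(ax,ay),.03)
  p=least_squares(res,[.655,-.07,-.19],loss='soft_l1',f_scale=.003).x
  print(f,'tub',p,len(Q),np.median(res(p)))
  l=loc(p,P)
  L=np.c_[l,P[:,2]]
  for n,(T,hw,H) in dict(twin=(.06,.0525,.15),slim=(.046,.044,.142)).items():
    sg=-1 if n=='twin' else 1
    M=L[(abs(L[:,1]-sg*.105)<.075)&(L[:,0]<-.03)&(L[:,0]>-.26)&(L[:,2]>.02)]
    # front face in bottle frame with nominal tilt
    th=.52; zb=np.array([np.sin(th),0,np.cos(th)]); xb=np.array([np.cos(th),0,-np.sin(th)])
    O=np.array([-.158,0,0])
    b=np.c_[(M-O)@xb,M[:,1],(M-O)@zb]
    F=b[(abs(b[:,0]+T)<.012)&(b[:,2]>.02)&(b[:,2]<H-.02)]
    A=np.c_[F[:,1]-sg*.105,F[:,2],np.ones(len(F))]
    k,*_=np.linalg.lstsq(A,F[:,0],rcond=None)
    print(n,len(F),'face coef yaw,tilt,off',k,'y range',np.percentile(F[:,1],[0.5,2,50,98,99.5]),'mid',(np.percentile(F[:,1],1)+np.percentile(F[:,1],99))/2)
    C=b[(b[:,2]>(.232 if n=='twin' else .192)-.004)&(b[:,2]<.245)]
    if len(C): print(' cap', len(C),C.mean(0),C.min(0),C.max(0))
E
```

```text
tips 0.1992
t0 tub [ 0.6512 -0.0703 -0.219 ] 1378 0.005843607605966514
twin 951 face coef yaw,tilt,off [ 0.0006  0.0098 -0.0569] y range [-0.1627 -0.1608 -0.1111 -0.0616 -0.06  ] mid -0.11111946197926967
 cap 293 [-0.0291 -0.1103  0.2357] [-0.0493 -0.1584  0.228 ] [-0.0083 -0.0639  0.2425]
slim 724 face coef yaw,tilt,off [-0.0066  0.0105 -0.0439] y range [0.0651 0.0666 0.108  0.1499 0.1517] mid 0.10836640173485214
 cap 98 [-0.0227  0.1087  0.1949] [-0.04    0.0942  0.1882] [-0.0041  0.1246  0.2009]
s0 tub [ 0.6535 -0.0692 -0.2117] 2358 0.00516034625444782Traceback (most recent call last):
  File "<stdin>", line 29, in <module>
    return _quantile_unchecked(
        a, q, axis, out, overwrite_input, method, keepdims, weights)
    return _ureduce(a,
                    func=_quantile_ureduce_func,
    ...<5 lines>...
                    overwrite_input=overwrite_input,
                    method=method)
    r = func(a, **kwargs)
    result = _quantile(arr,
                       quantiles=q,
    ...<2 lines>...
                       out=out,
                       weights=wgt)
    slices_having_nans = np.isnan(arr[-1, ...])
                                  ~~~^^^^^^^^^
IndexError: index -1 is out of bounds for axis 0 with size 0
```

Depth fits: the tub is at (0.651,-0.070) with yaw -0.219. The twin is at tub y=-0.111 and the slim at tub y=+0.108, and their cap heights match the description. I'll rise first, align the jaws with the tub, and set the opening for the twin's caps.

```bash
cat >> h.py <<'E'
from scipy.spatial.transform import Rotation as Ro
TUB=np.array([.651,-.070]); YAW=-.219
EX=np.array([np.cos(YAW),np.sin(YAW)]); EY=np.array([-np.sin(YAW),np.cos(YAW)])
def status(target=None):
    o=robot.get_obs(); R=Ro.from_euler('xyz',o['ee_rot']).as_matrix(); p=o['tool_pos']
    d=p[:2]-TUB
    print('t %.2f'%o['time'],'pos',p.round(4),'loc',(d@EX).round(4),(d@EY).round(4),'tipz',round(p[2]-.1992,4),'F',np.round(o['wrist_force'],1),'w',round(o['width'],4),'j',o['joint_positions'].round(2))
    Rt=Ro.from_euler('xyz',[np.pi,0,np.pi+YAW]).as_matrix()
    print('turn/fs',(Ro.from_matrix(R.T@Rt).as_rotvec()/(np.pi/2)).round(4))
    if target is not None:
        lx,ly,z=target; T=np.r_[TUB+lx*EX+ly*EY,z]; print('shift/fs',((T-p)@R/.1).round(3))
E
python3 -c "
from h import *
status((-.013,-.111,.48))"
```

```text
t 0.10 pos [0.1895 0.5162 0.4036] loc -0.5778 0.472 tipz 0.2044 F [-0.7 -0.1 -0.6] w 0.0943 j [ 1.12  0.09  1.37 -0.    1.68 -0.1 ]
turn/fs [-0.0013 -0.0002 -0.0846]
shift/fs [-6.371 -5.032 -0.755]
```

>>> {"method": "move_arm", "body": {
  "increments": [
    [[0.46, 0, 0, -0.3, 0, 0, -0.04], [0.46, 0, 0, -0.6, 0, 0, -0.085], [0.46, 0, 0, -0.75, 0, 0, -0.085]]
  ]
}}

```text
time: 0.35
tool_pos: [0.1894, 0.5162, 0.4825]
ee_rot: [3.139, 0.001, 2.926]
wrist_force: [-0.4, 0.6, 1.1]
width: 0.0773
```

```bash
python3 -c "
from h import *
status((-.013,-.111,.48))"
```

```text
t 0.35 pos [0.1894 0.5162 0.4825] loc -0.5779 0.4719 tipz 0.2833 F [-0.4  0.6  1.1] w 0.0773 j [ 1.12  0.08  1.22 -0.    1.83 -0.24]
turn/fs [0.0019 0.0005 0.002 ]
shift/fs [-5.631 -5.847  0.012]
```

>>> {"method": "move_arm", "body": {
  "increments": [
    [[0.46, -0.25, -0.25, 0, 0, 0, 0], [0.46, -0.5, -0.5, 0, 0, 0, 0], [0.46, -0.75, -0.75, 0, 0, 0, 0], [0.46, -1, -1, 0, 0, 0, 0]]
  ]
}}

```text
time: 0.68
tool_pos: [0.2658, 0.3958, 0.4792]
ee_rot: [-3.141, -0.0, 2.924]
wrist_force: [-0.0, -0.1, 0.6]
width: 0.0508
```

>>> {"method": "move_arm", "body": {
  "increments": [
    [[0.46, -0.25, -0.25, 0, 0, 0, 0], [0.46, -0.5, -0.5, 0, 0, 0, 0], [0.46, -0.75, -0.75, 0, 0, 0, 0], [0.46, -1, -1, 0, 0, 0, 0]]
  ]
}}

```text
time: 1.02
tool_pos: [0.3419, 0.2762, 0.4793]
ee_rot: [-3.141, -0.0, 2.924]
wrist_force: [0.8, 0.9, -0.5]
width: 0.0431
```

>>> {"method": "move_arm", "body": {
  "increments": [
    [[0.46, -0.25, -0.25, 0, 0, 0, 0], [0.46, -0.5, -0.5, 0, 0, 0, 0], [0.46, -0.75, -0.75, 0, 0, 0, 0], [0.46, -1, -1, 0, 0, 0, 0]]
  ]
}}

```text
time: 1.35
tool_pos: [0.4179, 0.1568, 0.4793]
ee_rot: [-3.142, -0.0, 2.923]
wrist_force: [0.4, 0.9, 0.5]
width: 0.0434
```

>>> {"method": "move_arm", "body": {
  "increments": [
    [[0.46, -0.25, -0.25, 0, 0, 0, 0], [0.46, -0.5, -0.5, 0, 0, 0, 0], [0.46, -0.75, -0.75, 0, 0, 0, 0], [0.46, -1, -1, 0, 0, 0, 0]]
  ]
}}

```text
time: 1.68
tool_pos: [0.494, 0.0375, 0.4792]
ee_rot: [3.141, -0.001, 2.923]
wrist_force: [-0.0, 0.6, -0.3]
width: 0.0432
```

```bash
python3 -c "
from h import *
status((-.013,-.111,.48))"
```

```text
t 1.68 pos [0.494  0.0375 0.4792] loc -0.1766 0.0708 tipz 0.28 F [-0.   0.6 -0.3] w 0.0432 j [-0.04 -0.04  1.35  0.    1.83 -1.39]
turn/fs [ 0.0001 -0.0005  0.0003]
shift/fs [-1.635 -1.818 -0.009]
```

>>> {"method": "move_arm", "body": {
  "increments": [
    [[0.46, -0.25, -0.25, 0, 0, 0, 0], [0.46, -0.5, -0.5, 0, 0, 0, 0], [0.46, -0.75, -0.75, 0, 0, 0, 0], [0.46, -0.9, -0.9, 0, 0, 0, 0]]
  ]
}}

```text
time: 2.02
tool_pos: [0.5631, -0.0712, 0.4782]
ee_rot: [-3.141, -0.002, 2.921]
wrist_force: [-0.9, 0.1, -1.0]
width: 0.043
```

>>> {"method": "move_arm", "body": {
  "increments": [
    [[0.46, -0.25, -0.25, 0, 0, 0, 0], [0.46, -0.5, -0.5, 0, 0, 0, 0], [0.46, -0.74, -0.75, 0, 0, 0, 0], [0.46, -0.74, -0.92, 0, 0, 0, 0], [0.46, -0.74, -0.92, 0, 0, 0, 0]]
  ]
}}

```text
time: 2.43
tool_pos: [0.6147, -0.1778, 0.4768]
ee_rot: [-3.141, -0.004, 2.919]
wrist_force: [-0.1, -0.3, 0.7]
width: 0.0431
```

```bash
python3 -c "
from h import *
status((-.013,-.111,.364))
snap('wrist','w1')"
```

```text
t 2.43 pos [ 0.6147 -0.1778  0.4768] loc -0.012 -0.1131 tipz 0.2776 F [-0.1 -0.3  0.7] w 0.0431 j [-0.37  0.29  0.99 -0.    1.86 -1.72]
turn/fs [-0.0005 -0.0028 -0.0026]
shift/fs [0.005 0.022 1.128]
```

View pics/w1.png

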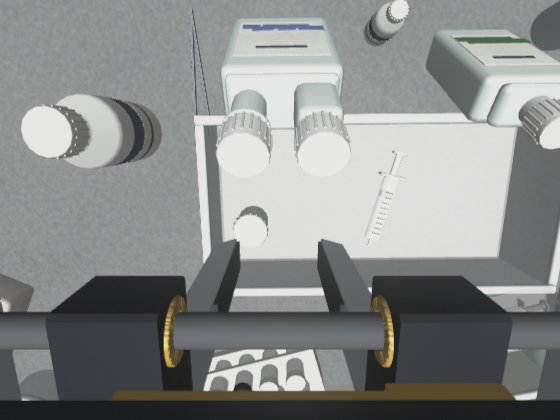

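In the wrist view the twin's caps are at (244,150) and (322,150). The fingers sit behind them, centred on the same column (~281). Descending over the tub now.

>>> {"method": "move_arm", "body": {
  "increments": [
    [[0.46, 0, 0.02, 0.3, 0, 0, 0], [0.46, 0, 0.02, 0.6, 0, 0, 0], [0.46, 0, 0.02, 0.9, 0, 0, 0], [0.46, 0, 0.02, 0.9, 0, 0, 0]]
  ]
}}

```text
time: 2.82
tool_pos: [0.6133, -0.17, 0.3818]
ee_rot: [3.139, -0.014, 2.925]
wrist_force: [-0.3, -0.1, -2.2]
width: 0.043
```

```bash
python3 -c "
from h import *
status((-.013,-.111,.364))
p=robot.camera_params('wrist'); o=robot.get_obs(); print('cam in tool', Ro.from_euler('xyz',o['ee_rot']).as_matrix().T@(-p['R'].T@p['t']-o['tool_pos']))
snap('scene','s1');snap('wrist','w2')
im=cv2.imread('pics/s1.png')[180:360,120:420]; cv2.imwrite('pics/s1c.png',cv2.resize(im,None,fx=2.6,fy=2.6))"
```

```text
t 2.82 pos [ 0.6133 -0.17    0.3818] loc -0.0151 -0.1058 tipz 0.1826 F [-0.3 -0.1 -2.2] w 0.043 j [-0.36  0.29  1.18  0.    1.69 -1.71]
turn/fs [ 0.0018 -0.0088  0.0015]
shift/fs [-0.023 -0.053  0.178]
cam in tool [ 0.0696176  -0.00042514  0.02007409]
```

View pics/s1c.png

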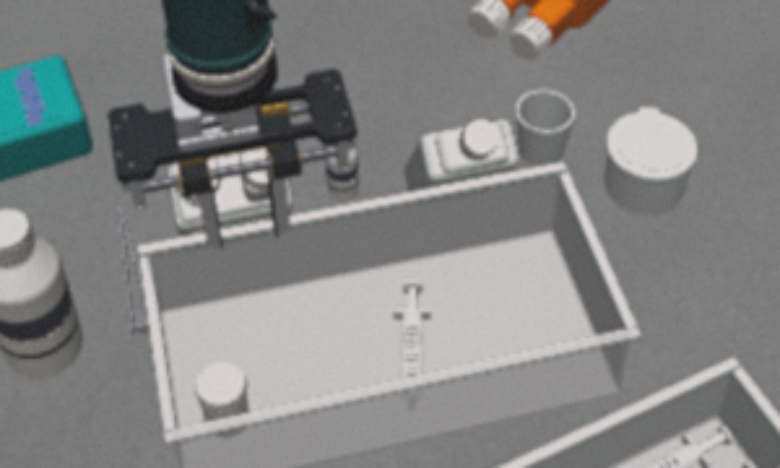

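View pics/w2.png

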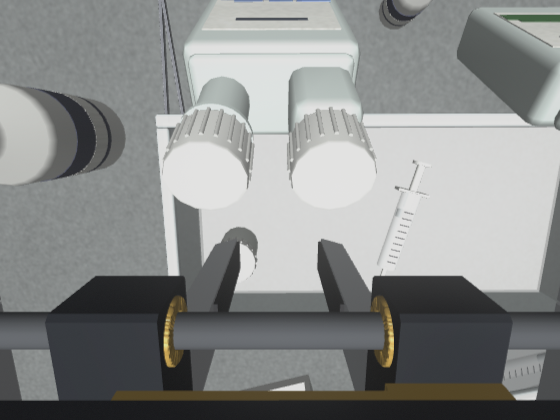

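The fingers are behind the caps and clear of them, but about 5 mm off laterally. I'll correct that, go down another 15 mm and let it settle.

>>> {"method": "move_arm", "body": {
  "increments": [
    [[0.46, 0, -0.05, 0.15, 0, 0, 0], [0.46, 0, -0.05, 0.15, 0, 0, 0], [0.46, 0, -0.05, 0.15, 0, 0, 0]]
  ]
}}

```text
time: 3.17
tool_pos: [0.6136, -0.1766, 0.3771]
ee_rot: [-3.142, 0.003, 2.924]
wrist_force: [-0.2, 0.7, 0.3]
width: 0.0434
```

```bash
python3 -c "
from h import *
status((-.043,-.111,.366))
"
```

```text
t 3.17 pos [ 0.6136 -0.1766  0.3771] loc -0.0133 -0.1122 tipz 0.1779 F [-0.2  0.7  0.3] w 0.0434 j [-0.37  0.29  1.19  0.    1.66 -1.72]
turn/fs [-0.      0.0019  0.0006]
shift/fs [0.297 0.012 0.11 ]
```

>>> {"method": "move_arm", "body": {
  "increments": [
    [[0.46, 0.08, 0.01, 0.08, 0, 0, 0], [0.46, 0.16, 0.01, 0.08, 0, 0, 0], [0.46, 0.22, 0.01, 0.08, 0, 0, 0], [0.46, 0.27, 0.01, 0.08, 0, 0, 0], [0.46, 0.31, 0.01, 0.08, 0, 0, 0], [0.46, 0.35, 0.01, 0.08, 0, 0, 0], [0.46, 0.39, 0.01, 0.08, 0, 0, 0], [0.46, 0.43, 0.01, 0.08, 0, 0, 0]]
  ]
}}

```text
time: 3.83
tool_pos: [0.5713, -0.1666, 0.367]
ee_rot: [3.142, 0.0, 2.923]
wrist_force: [1.2, -0.3, 0.9]
width: 0.0432
```

```bash
python3 -c "
from h import *
status((-.0975,-.111,.366))
snap('wrist','w3')"
```

```text
t 3.83 pos [ 0.5713 -0.1666  0.367 ] loc -0.0568 -0.1116 tipz 0.1678 F [ 1.2 -0.3  0.9] w 0.0432 j [-0.38  0.2   1.32  0.    1.62 -1.73]
turn/fs [0.     0.0003 0.0004]
shift/fs [0.407 0.006 0.009]
```

View pics/w3.png

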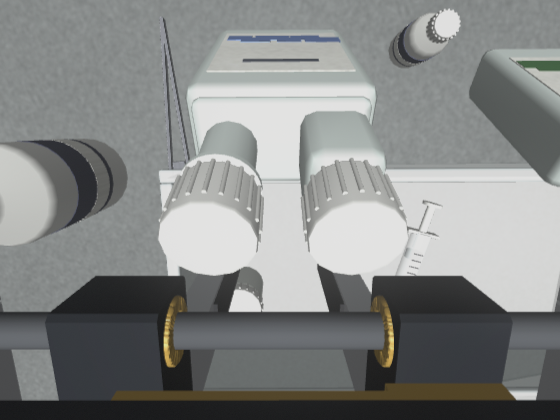

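Both fingers are now against the back of the two caps, (212,225) and (355,225), and the force is about 1 N. I'll keep pushing slowly.

>>> {"method": "move_arm", "body": {
  "increments": [
    [[0.46, 0.04, 0, 0, 0, 0, 0], [0.46, 0.08, 0, 0, 0, 0, 0], [0.46, 0.12, 0, 0, 0, 0, 0], [0.46, 0.15, 0, 0, 0, 0, 0], [0.46, 0.18, 0, 0, 0, 0, 0], [0.46, 0.21, 0, 0, 0, 0, 0], [0.46, 0.24, 0, 0, 0, 0, 0], [0.46, 0.27, 0, 0, 0, 0, 0]]
  ]
}}

```text
time: 4.55
tool_pos: [0.545, -0.1607, 0.3666]
ee_rot: [3.141, -0.0, 2.923]
wrist_force: [-0.1, -1.0, 0.4]
width: 0.0434
```

```bash
python3 -c "
from h import *
status((-.0975,-.111,.366))
snap('wrist','w4');snap('scene','s4')
im=cv2.imread('pics/s4.png')[180:360,120:420]; cv2.imwrite('pics/s4c.png',cv2.resize(im,None,fx=2.6,fy=2.6))"
```

```text
t 4.55 pos [ 0.545  -0.1607  0.3666] loc -0.0837 -0.1116 tipz 0.1674 F [-0.1 -1.   0.4] w 0.0434 j [-0.39  0.14  1.39  0.    1.61 -1.74]
turn/fs [ 0.0001 -0.0002  0.0005]
shift/fs [0.138 0.006 0.006]
```

View pics/w4.png

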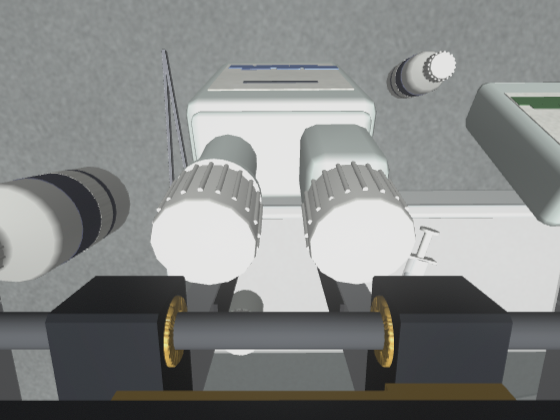

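View pics/s4c.png

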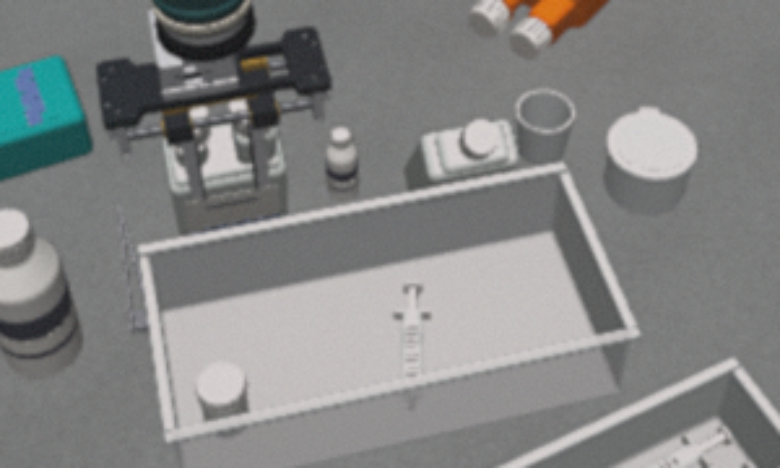

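The twin is rising and tracking the fingers, with its tilt at about 0.33 rad. I'll slow down near the balance point.

>>> {"method": "move_arm", "body": {
  "increments": [
    [[0.46, 0.02, 0, 0, 0, 0, 0], [0.46, 0.04, 0, 0, 0, 0, 0], [0.46, 0.06, 0, 0, 0, 0, 0], [0.46, 0.075, 0, 0, 0, 0, 0], [0.46, 0.09, 0, 0, 0, 0, 0], [0.46, 0.105, 0, 0, 0, 0, 0], [0.46, 0.12, 0, 0, 0, 0, 0]]
  ]
}}

```text
time: 5.23
tool_pos: [0.5335, -0.1582, 0.3667]
ee_rot: [3.141, 0.0, 2.923]
wrist_force: [-0.1, -0.1, -0.4]
width: 0.0432
```

```bash
python3 -c "
from h import *
status((-.0975,-.111,.366))
snap('wrist','w5')"
```

```text
t 5.23 pos [ 0.5335 -0.1582  0.3667] loc -0.0956 -0.1116 tipz 0.1675 F [-0.1 -0.1 -0.4] w 0.0432 j [-0.39  0.11  1.42  0.    1.61 -1.74]
turn/fs [0.0001 0.     0.0004]
shift/fs [0.019 0.006 0.007]
```

View pics/w5.png

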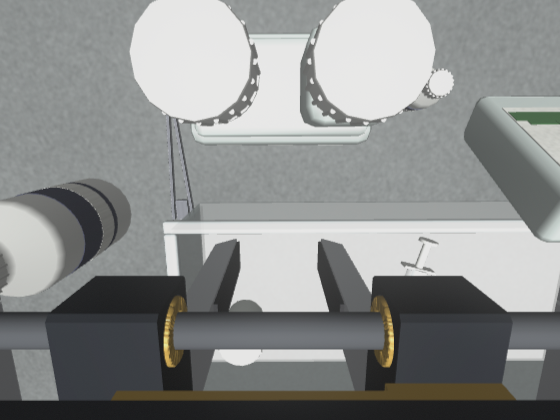

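The twin has dropped forward off the fingers; its caps are now at (195,57) and (367,57), seen from straight above. I'll back the fingers off and give it time to settle.

>>> {"method": "move_arm", "body": {
  "increments": [
    [[0.46, -0.2, 0, 0, 0, 0, 0], [0.46, -0.4, 0, 0, 0, 0, 0], [0.46, -0.7, 0, 0, 0, 0, 0], [0.46, -0.7, 0, -0.2, 0, 0, 0], [0.46, -0.7, 0, -0.5, 0, 0, 0], [0.46, -0.7, 0, -0.8, 0, 0, 0], [0.46, -0.7, 0, -1, 0, 0, 0], [0.46, -0.7, 0, -1, 0, 0, 0]]
  ]
}}

```text
time: 5.95
tool_pos: [0.6019, -0.1733, 0.4731]
ee_rot: [-3.14, 0.011, 2.923]
wrist_force: [-0.1, 0.5, 1.0]
width: 0.0431
```

```bash
python3 -c "
from h import *
status((-.02,.108,.46))
snap('wrist','w6');snap('scene','s6')
im=cv2.imread('pics/s6.png')[180:360,120:420]; cv2.imwrite('pics/s6c.png',cv2.resize(im,None,fx=2.6,fy=2.6))"
```

```text
t 5.95 pos [ 0.6019 -0.1733  0.4731] loc -0.0255 -0.1115 tipz 0.2739 F [-0.1  0.5  1. ] w 0.0431 j [-0.37  0.26  1.04  0.    1.83 -1.72]
turn/fs [-0.001   0.0067  0.0005]
shift/fs [-0.055  2.195  0.128]
```

View pics/w6.png

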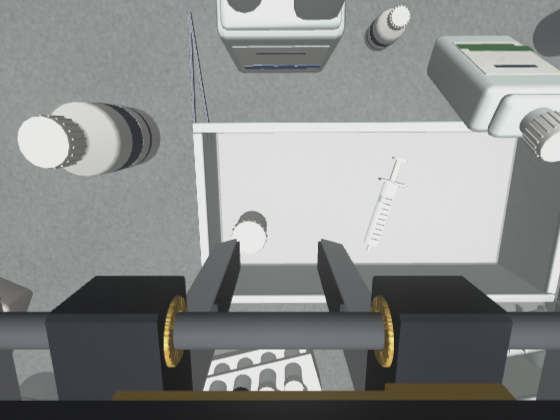

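View pics/s6c.png

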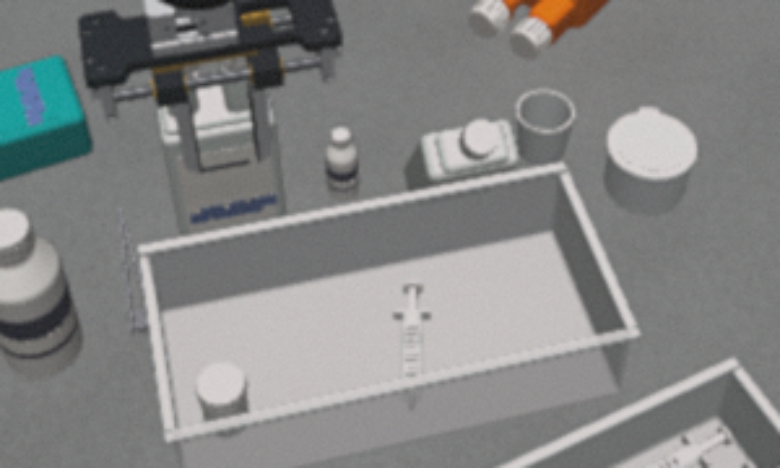

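>>> {"method": "move_arm", "body": {
  "increments": [
    [[0, 0, 0.3, 0, 0, 0, 0], [0, 0, 0.6, 0, 0, 0, 0], [0, 0, 0.9, 0, 0, 0, 0], [0, 0, 1, 0, 0, 0, 0]]
  ]
}}

```text
time: 6.38
tool_pos: [0.6241, -0.0725, 0.4637]
ee_rot: [3.14, -0.005, 2.927]
wrist_force: [-0.7, 0.3, -0.3]
width: 0.0205
```

>>> {"method": "move_arm", "body": {
  "increments": [
    [[0, 0, 0.3, 0, 0, 0, 0], [0, 0, 0.6, 0, 0, 0, 0], [0, 0, 0.9, 0, 0, 0, 0], [0, 0, 1, 0, 0, 0, 0]]
  ]
}}

```text
time: 6.72
tool_pos: [0.6457, 0.0249, 0.4642]
ee_rot: [3.141, -0.004, 2.927]
wrist_force: [0.3, 0.4, 0.2]
width: 0.0004
```

>>> {"method": "move_arm", "body": {
  "increments": [
    [[0, -0.05, 0.1, 0, 0, 0, 0], [0, -0.05, 0.2, 0, 0, 0, 0], [0, -0.05, 0.2, 0, 0, 0, 0], [0, -0.05, 0.2, 0, 0, 0, 0]]
  ]
}}

```text
time: 7.05
tool_pos: [0.6547, 0.0396, 0.4661]
ee_rot: [-3.141, -0.001, 2.923]
wrist_force: [-0.3, -0.5, 0.4]
width: 0.0001
```

```bash
python3 -c "
from h import *
status((-.03,.108,.344))
snap('wrist','w7');snap('scene','s7')
im=cv2.imread('pics/s7.png')[180:360,120:420]; cv2.imwrite('pics/s7c.png',cv2.resize(im,None,fx=2.6,fy=2.6))"
```

```text
t 7.05 pos [0.6547 0.0396 0.4661] loc -0.0202 0.1078 tipz 0.2669 F [-0.3 -0.5  0.4] w 0.0001 j [-0.03  0.33  0.96 -0.    1.85 -1.38]
turn/fs [-0.0005 -0.0005  0.    ]
shift/fs [0.097 0.003 1.222]
```

View pics/w7.png

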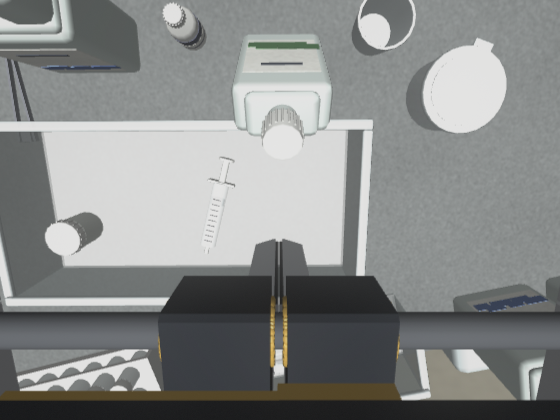

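View pics/s7c.png

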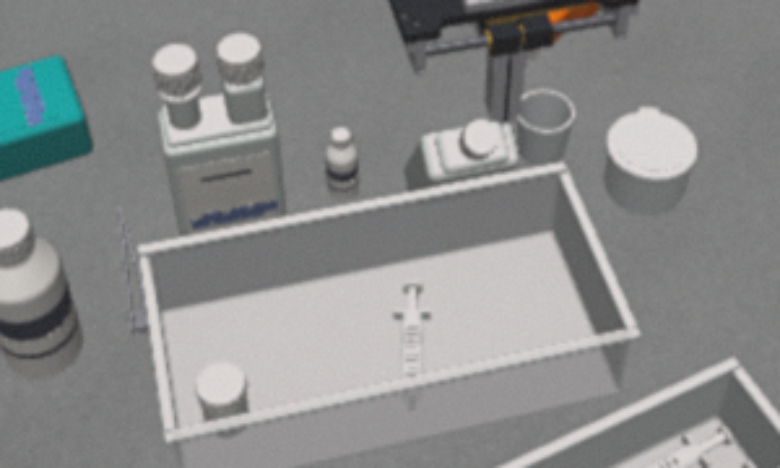

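The twin stands upright (scene crop, caps at (177,65) and (240,55)). The closed fingers (279,245) are in line with the slim's cap (283,140). Descending behind the slim.

>>> {"method": "move_arm", "body": {
  "increments": [
    [[0, 0, 0.01, 0.3, 0, 0, 0], [0, 0, 0.01, 0.6, 0, 0, 0], [0, 0, 0.01, 0.9, 0, 0, 0], [0, 0, 0.01, 0.9, 0, 0, 0]]
  ]
}}

```text
time: 7.48
tool_pos: [0.6534, 0.0402, 0.3684]
ee_rot: [-3.139, -0.014, 2.922]
wrist_force: [-1.3, -0.5, -2.5]
width: 0.0003
```

>>> {"method": "move_arm", "body": {
  "increments": [
    [[0, 0, 0, 0.15, 0, 0, 0], [0, 0, 0, 0.27, 0, 0, 0], [0, 0, 0, 0.27, 0, 0, 0], [0, 0, 0, 0.27, 0, 0, 0]]
  ]
}}

```text
time: 7.82
tool_pos: [0.6548, 0.0409, 0.3501]
ee_rot: [3.142, -0.0, 2.923]
wrist_force: [0.2, 0.2, 1.1]
width: 0.0004
```

```bash
python3 -c "
from h import *
status((-.059,.108,.344))
snap('wrist','w8')"
```

```text
t 7.82 pos [0.6548 0.0409 0.3501] loc -0.0204 0.1091 tipz 0.1509 F [0.2 0.2 1.1] w 0.0004 j [-0.02  0.34  1.18  0.    1.62 -1.38]
turn/fs [ 0.     -0.0001  0.0001]
shift/fs [ 0.386 -0.01   0.061]
```

View pics/w8.png

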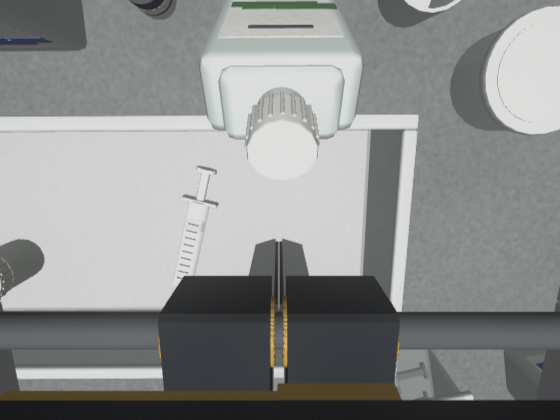

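The fingers are centred behind the slim's cap (283,150). Starting the push.

>>> {"method": "move_arm", "body": {
  "increments": [
    [[0, 0.12, 0, 0.05, 0, 0, 0], [0, 0.22, 0, 0.05, 0, 0, 0], [0, 0.3, 0, 0.05, 0, 0, 0], [0, 0.36, 0, 0.05, 0, 0, 0], [0, 0.4, 0, 0.05, 0, 0, 0], [0, 0.44, 0, 0.05, 0, 0, 0], [0, 0.48, 0, 0.05, 0, 0, 0], [0, 0.52, 0, 0.05, 0, 0, 0]]
  ]
}}

```text
time: 8.53
tool_pos: [0.6037, 0.0526, 0.345]
ee_rot: [3.141, 0.001, 2.923]
wrist_force: [0.9, -0.1, -0.3]
width: 0.0004
```

>>> {"method": "move_arm", "body": {
  "increments": [
    [[0, 0.03, 0, 0, 0, 0, 0], [0, 0.06, 0, 0, 0, 0, 0], [0, 0.09, 0, 0, 0, 0, 0], [0, 0.12, 0, 0, 0, 0, 0], [0, 0.14, 0, 0, 0, 0, 0], [0, 0.16, 0, 0, 0, 0, 0], [0, 0.18, 0, 0, 0, 0, 0]]
  ]
}}

```text
time: 9.12
tool_pos: [0.5862, 0.0565, 0.3446]
ee_rot: [3.142, -0.0, 2.923]
wrist_force: [0.5, -0.2, 1.2]
width: 0.0006
```

```bash
python3 -c "
from h import *
status((-.1085,.108,.344))
snap('wrist','w9')"
```

```text
t 9.12 pos [0.5862 0.0565 0.3446] loc -0.0908 0.1094 tipz 0.1454 F [ 0.5 -0.2  1.2] w 0.0006 j [-0.    0.19  1.37  0.    1.58 -1.35]
turn/fs [ 0.     -0.0001  0.0005]
shift/fs [ 0.177 -0.014  0.006]
```

View pics/w9.png

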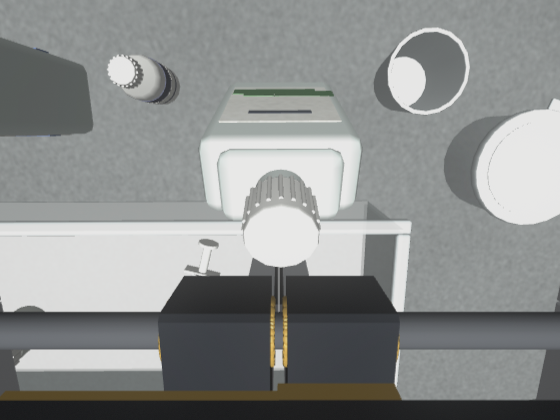

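The slim is rising straight with the cap on the fingers at (282,230). I'll slow down for the last part.

>>> {"method": "move_arm", "body": {
  "increments": [
    [[0, 0.02, 0, 0, 0, 0, 0], [0, 0.04, 0, 0, 0, 0, 0], [0, 0.06, 0, 0, 0, 0, 0], [0, 0.08, 0, 0, 0, 0, 0], [0, 0.095, 0, 0, 0, 0, 0], [0, 0.11, 0, 0, 0, 0, 0], [0, 0.125, 0, 0, 0, 0, 0], [0, 0.14, 0, 0, 0, 0, 0]]
  ]
}}

```text
time: 9.83
tool_pos: [0.5725, 0.0595, 0.3447]
ee_rot: [3.142, 0.0, 2.923]
wrist_force: [0.7, -1.0, -0.3]
width: 0.0004
```

```bash
python3 -c "
from h import *
status((-.1085,.108,.344))
snap('wrist','w10')"
```

```text
t 9.83 pos [0.5725 0.0595 0.3447] loc -0.1047 0.1094 tipz 0.1455 F [ 0.7 -1.  -0.3] w 0.0004 j [ 0.01  0.16  1.41  0.    1.57 -1.35]
turn/fs [0.0001 0.     0.0004]
shift/fs [ 0.038 -0.014  0.007]
```

View pics/w10.png

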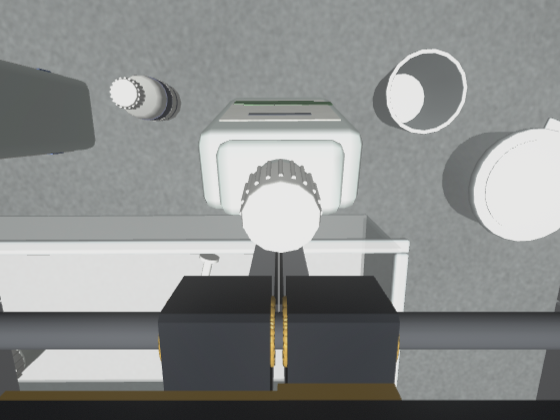

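>>> {"method": "move_arm", "body": {
  "increments": [
    [[0, 0.015, 0, 0, 0, 0, 0], [0, 0.03, 0, 0, 0, 0, 0], [0, 0.045, 0, 0, 0, 0, 0], [0, 0.06, 0, 0, 0, 0, 0], [0, 0.06, 0, 0, 0, 0, 0]]
  ]
}}

```text
time: 10.3
tool_pos: [0.5666, 0.0609, 0.3447]
ee_rot: [3.142, -0.0, 2.923]
wrist_force: [0.1, -1.1, -0.5]
width: 0.0004
```

```bash
python3 -c "
from h import *
status((-.1085,.108,.344))
snap('wrist','w11')"
```

```text
t 10.30 pos [0.5666 0.0609 0.3447] loc -0.1108 0.1094 tipz 0.1455 F [ 0.1 -1.1 -0.5] w 0.0004 j [ 0.01  0.15  1.42  0.    1.57 -1.35]
turn/fs [ 0.0001 -0.0001  0.0005]
shift/fs [-0.023 -0.014  0.007]
```

View pics/w11.png

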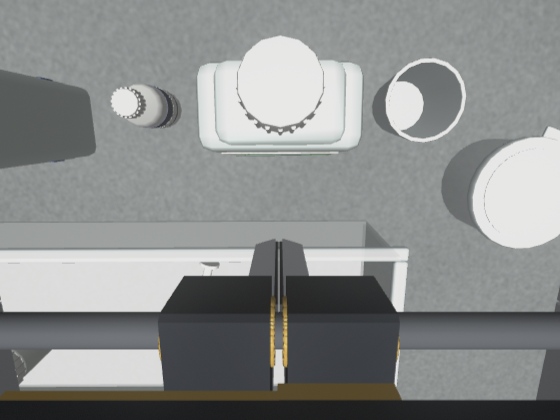

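The slim has dropped onto its base. Backing the fingers off, then up, and waiting for any rocking to end.

>>> {"method": "move_arm", "body": {
  "increments": [
    [[0, -0.2, 0, 0, 0, 0, 0], [0, -0.4, 0, 0, 0, 0, 0], [0, -0.7, 0, 0, 0, 0, 0], [0, -0.9, 0, -0.2, 0, 0, 0], [0, -0.9, 0, -0.5, 0, 0, 0], [0, -0.9, 0, -0.8, 0, 0, 0], [0, -0.9, 0, -1, 0, 0, 0], [0, -0.9, 0, -1, 0, 0, 0]]
  ]
}}

```text
time: 11.02
tool_pos: [0.6549, 0.0412, 0.4512]
ee_rot: [3.139, 0.011, 2.923]
wrist_force: [-0.0, -0.7, 1.1]
width: 0.0004
```

>>> {"method": "move_arm", "body": {
  "increments": [
    [[0, -0.2, 0, -0.3, 0, 0, 0], [0, -0.4, 0, -0.6, 0, 0, 0], [0, -0.4, 0, -0.6, 0, 0, 0], [0, -0.4, 0, -0.6, 0, 0, 0], [0, -0.4, 0, -0.6, 0, 0, 0], [0, -0.4, 0, -0.6, 0, 0, 0], [0, -0.4, 0, -0.6, 0, 0, 0], [0, -0.4, 0, -0.6, 0, 0, 0]]
  ]
}}

```text
time: 11.68
tool_pos: [0.6934, 0.0328, 0.5035]
ee_rot: [-3.141, -0.002, 2.924]
wrist_force: [0.7, -0.0, 1.0]
width: 0.0001
```

>>> {"method": "move_arm", "body": {
  "increments": [
    [[0, 0, 0, 0, 0, 0, 0], [0, 0, 0, 0, 0, 0, 0], [0, 0, 0, 0, 0, 0, 0], [0, 0, 0, 0, 0, 0, 0], [0, 0, 0, 0, 0, 0, 0], [0, 0, 0, 0, 0, 0, 0], [0, 0, 0, 0, 0, 0, 0], [0, 0, 0, 0, 0, 0, 0]]
  ]
}}

```text
time: 12.35
tool_pos: [0.6938, 0.0326, 0.5047]
ee_rot: [3.142, 0.0, 2.923]
wrist_force: [1.0, 0.2, 0.2]
width: 0.0003
```

```bash
python3 - <<'E'
from h import *
status()
snap('scene','s12');snap('top','t12');snap('wrist','w12')
im=cv2.imread('pics/s12.png')[180:360,120:420]; cv2.imwrite('pics/s12c.png',cv2.resize(im,None,fx=2.6,fy=2.6))
im=cv2.imread('pics/t12.png')[95:255,180:450]; cv2.imwrite('pics/t12c.png',cv2.resize(im,None,fx=2.9,fy=2.9))
np.set_printoptions(precision=4,suppress=True)
for f in ['s12','t12']:
  _,w=pts(f); P=w.reshape(-1,3); P=P[np.isfinite(P).all(1)]
  d=P[:,:2]-TUB; L=np.c_[d@EX,d@EY,P[:,2]]
  for n,y,z,T in [('twin',-.111,.235,.06),('slim',.108,.195,.046)]:
    C=L[(abs(L[:,1]-y)<.06)&(abs(L[:,2]-z)<.012)&(L[:,0]<-.12)&(L[:,0]>-.26)]
    print(f,n,len(C),C.min(0),C.max(0),np.median(C,0))
    if len(C)>9:print('  slope',np.linalg.lstsq(np.c_[C[:,:2]-C[:,:2].mean(0),np.ones(len(C))],C[:,2],rcond=None)[0])
E
```

```text
t 12.35 pos [0.6938 0.0326 0.5047] loc 0.0195 0.1095 tipz 0.3055 F [1.  0.2 0.2] w 0.0003 j [-0.03  0.44  0.74  0.    1.96 -1.39]
turn/fs [0.0001 0.     0.0005]
s12 twin 425 [-0.2047 -0.1576  0.223 ] [-0.1607 -0.0631  0.2391] [-0.1794 -0.1206  0.2336]
  slope [-0.1633  0.0025  0.2325]
s12 slim 65 [-0.19    0.0998  0.1831] [-0.1584  0.1246  0.1974] [-0.1642  0.1104  0.1925]
  slope [-0.2061 -0.0263  0.1915]
t12 twin 373 [-0.2035 -0.159   0.2235] [-0.1658 -0.0652  0.2421] [-0.1855 -0.1214  0.2341]
  slope [ 0.0397 -0.0061  0.2339]Traceback (most recent call last):
  File "<stdin>", line 12, in <module>
    return umr_minimum(a, axis, None, out, keepdims, initial, where)
ValueError: zero-size array to reduction operation minimum which has no identity
```

View pics/s12c.png

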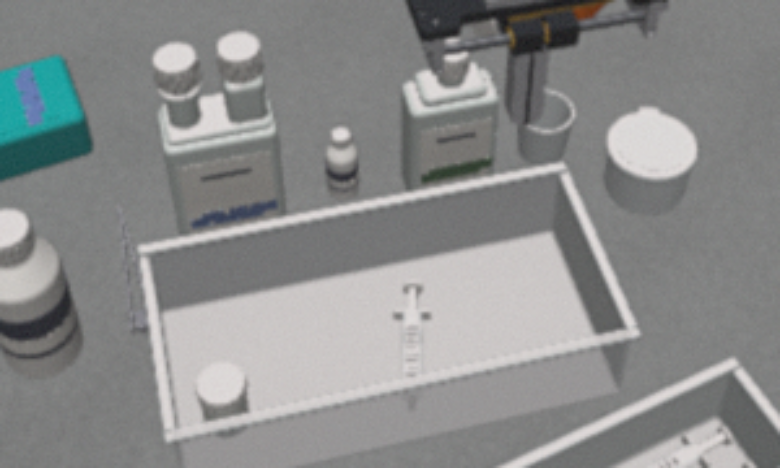

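View pics/t12c.png

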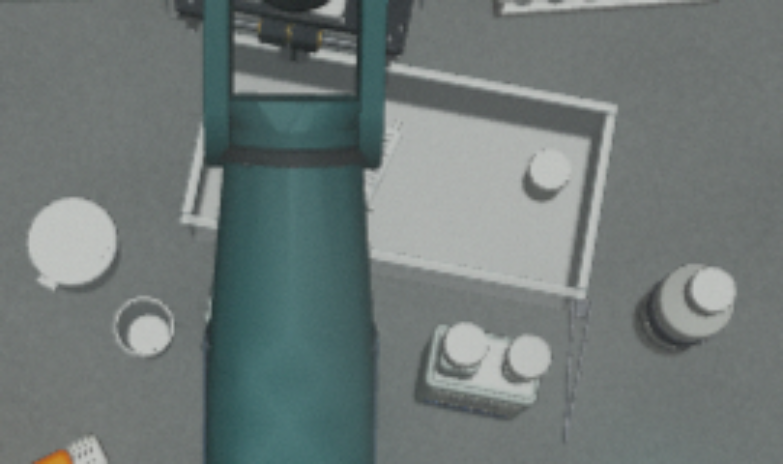

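The twin is upright: its cap tops are level at z 0.234 and centred at tub x -0.185 (expected -0.188). The arm hides the slim in the top view, so I'll move it aside and wait a little longer.

>>> {"method": "move_arm", "body": {
  "increments": [
    [[0, 0, 0.3, 0, 0, 0, 0], [0, 0, 0.6, 0, 0, 0, 0], [0, 0, 0.9, 0, 0, 0, 0], [0, 0, 1, 0, 0, 0, 0]]
  ]
}}

```text
time: 12.83
tool_pos: [0.7157, 0.134, 0.5039]
ee_rot: [3.14, -0.001, 2.927]
wrist_force: [0.5, 0.8, -0.7]
width: 0.0005
```

>>> {"method": "move_arm", "body": {
  "increments": [
    [[0, 0.2, 0.2, 0, 0, 0, 0], [0, 0.4, 0.5, 0, 0, 0, 0], [0, 0.6, 0.8, 0, 0, 0, 0], [0, 0.6, 1, 0, 0, 0, 0], [0, 0.6, 1, 0, 0, 0, 0]]
  ]
}}

```text
time: 13.25
tool_pos: [0.6775, 0.2448, 0.5045]
ee_rot: [3.14, -0.0, 2.929]
wrist_force: [0.2, 0.2, -0.4]
width: 0.0004
```

>>> {"method": "move_arm", "body": {
  "increments": [
    [[0, 0, 0.3, 0, 0, 0, 0], [0, 0, 0.6, 0, 0, 0, 0], [0, 0, 0.9, 0, 0, 0, 0], [0, 0, 1, 0, 0, 0, 0], [0, 0, 1, 0, 0, 0, 0], [0, 0, 1, 0, 0, 0, 0], [0, 0, 1, 0, 0, 0, 0], [0, 0, 1, 0, 0, 0, 0]]
  ]
}}

```text
time: 13.92
tool_pos: [0.7003, 0.3365, 0.5057]
ee_rot: [3.141, 0.001, 2.921]
wrist_force: [-0.6, -0.5, 0.7]
width: 0.0007
```

>>> {"method": "move_arm", "body": {
  "increments": [
    [[0, 0, 0, 0, 0, 0, 0], [0, 0, 0, 0, 0, 0, 0], [0, 0, 0, 0, 0, 0, 0], [0, 0, 0, 0, 0, 0, 0], [0, 0, 0, 0, 0, 0, 0], [0, 0, 0, 0, 0, 0, 0], [0, 0, 0, 0, 0, 0, 0], [0, 0, 0, 0, 0, 0, 0]]
  ]
}}

```text
time: 14.58
tool_pos: [0.7001, 0.3386, 0.5046]
ee_rot: [-3.142, -0.0, 2.923]
wrist_force: [-0.5, -0.1, -0.6]
width: 0.0005
```

```bash
cat > chk.py <<'E'
from h import *
import sys
k=sys.argv[1]
status()
snap('top','t'+k);snap('scene','s'+k)
im=cv2.imread(f'pics/t{k}.png')[95:255,180:450]; cv2.imwrite(f'pics/t{k}c.png',cv2.resize(im,None,fx=2.9,fy=2.9))
np.set_printoptions(precision=4,suppress=True)
for f in ['t'+k]:
  _,w=pts(f); P=w.reshape(-1,3); P=P[np.isfinite(P).all(1)]
  d=P[:,:2]-TUB; L=np.c_[d@EX,d@EY,P[:,2]]
  for n,y,z,T in [('twin',-.111,.235,.06),('slim',.108,.195,.046)]:
    C=L[(abs(L[:,1]-y)<.06)&(abs(L[:,2]-z)<.012)&(L[:,0]<-.12)&(L[:,0]>-.26)]
    if len(C)>9:print(f,n,len(C),C.min(0),C.max(0),np.median(C,0),'slope',np.linalg.lstsq(np.c_[C[:,:2]-C[:,:2].mean(0),np.ones(len(C))],C[:,2],rcond=None)[0])
E
python3 chk.py 13
python3 -c "
from h import *
a=cv2.imread('pics/s13.png').astype(int);b=cv2.imread('pics/s0.png').astype(int);print(abs(a-b).mean())"
```

```text
t 14.58 pos [0.7001 0.3386 0.5046] loc -0.0408 0.4095 tipz 0.3054 F [-0.5 -0.1 -0.6] w 0.0005 j [ 0.38  0.71  0.34  0.    2.09 -0.98]
turn/fs [-0.     -0.0001  0.0005]
t13 twin 370 [-0.2033 -0.1589  0.2234] [-0.1661 -0.0656  0.2415] [-0.1855 -0.1216  0.234 ] slope [ 0.0584 -0.0128  0.234 ]
t13 slim 126 [-0.1945  0.0926  0.1835] [-0.1627  0.1242  0.2005] [-0.1794  0.1077  0.1937] slope [0.0542 0.0562 0.1934]
10.25779620181406
```

View pics/t13c.png

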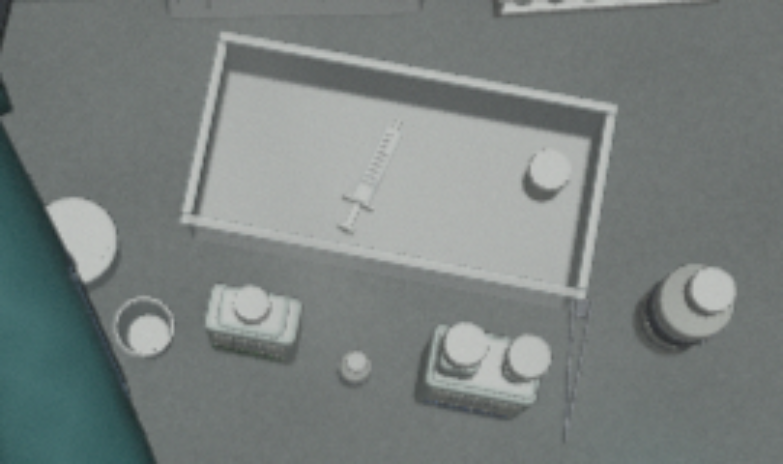

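View pics/s13.png

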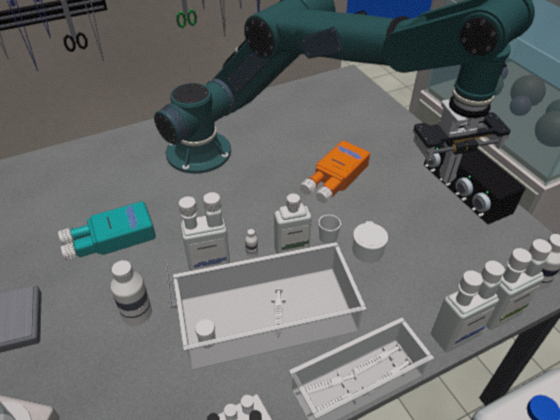

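Both bottles stand upright; the slim's cap is centred at tub x -0.179 (expected -0.181). The other things are where they were, and the arm touches nothing. I'll check once more for steadiness, then hand in.

>>> {"method": "move_arm", "body": {
  "increments": [
    [[0, 0, 0, 0, 0, 0, 0], [0, 0, 0, 0, 0, 0, 0], [0, 0, 0, 0, 0, 0, 0], [0, 0, 0, 0, 0, 0, 0], [0, 0, 0, 0, 0, 0, 0], [0, 0, 0, 0, 0, 0, 0], [0, 0, 0, 0, 0, 0, 0], [0, 0, 0, 0, 0, 0, 0]]
  ]
}}

```text
time: 15.35
tool_pos: [0.7001, 0.3385, 0.5047]
ee_rot: [3.142, 0.0, 2.923]
wrist_force: [-0.3, 0.7, -0.6]
width: 0.0002
```

```bash
python3 chk.py 14; python3 - <<'E'
from h import *
for c in 'ts':
  a=cv2.imread(f'pics/{c}13.png').astype(int);b=cv2.imread(f'pics/{c}14.png').astype(int)
  d=cv2.blur(abs(a-b).mean(2),(3,3)); print(c,d.mean(),d.max(),np.unravel_index(d.argmax(),d.shape))
robot.close_job()
E
```

```text
t 15.35 pos [0.7001 0.3385 0.5047] loc -0.0408 0.4094 tipz 0.3055 F [-0.3  0.7 -0.6] w 0.0002 j [ 0.38  0.71  0.34  0.    2.09 -0.97]
turn/fs [0.0001 0.0001 0.0004]
t14 twin 372 [-0.2036 -0.1587  0.2231] [-0.1656 -0.0653  0.2408] [-0.1854 -0.1118  0.234 ] slope [ 0.0594 -0.004   0.2339]
t14 slim 124 [-0.1948  0.0927  0.185 ] [-0.1628  0.1242  0.2008] [-0.1789  0.1079  0.1935] slope [-0.0117  0.0216  0.1935]
t 1.849824892920131 16.11111111111111 (np.int64(25), np.int64(141))
s 2.3245839632149154 15.185185185185183 (np.int64(116), np.int64(463))
the job is handed in; nothing more can be done
```

Both bottles now stand upright and steady on the bench, and the job is handed in at 15.4 s. I pushed the twin up first, with the fingers spread behind its two caps. Then I pushed the slim up with the closed fingers behind its cap. Measured forces stayed around 1–2.5 N, and nothing was gripped or lifted.

- **Position:** the cap tops are level at 0.234 m (twin) and 0.194 m (slim). Both are within about 3 mm of where they should be with each foot in its original place.
- **Steadiness:** top views 0.8 s apart show the caps in the same place to within 1 mm.
- **Other things:** every other thing looks unmoved by eye in the last pictures. In the last top view the arm partly hid the lidded tub, but the scene view shows it clear and in place.
- **Arm:** it is parked high and to one side, touching nothing.
- **Failed checks:** one script stopped early because the arm hid the slim in the top view; I repeated that check after moving the arm away. An earlier measuring script also failed on the scene camera, so the starting positions come from the top camera. Nothing disagreed at the end.

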